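# Plug the inline air filter into the closet's quick coupler

## Task

Connect the inline air filter to the air coupler on the shelf: take the filter out of its clear holder, draw the coupler's sleeve back until it stays back by itself, and then push the filter's plug nose fully home so that the sleeve springs forward and locks it. The filter sits in its holder with only the nose showing, so it has to be pulled out by the nose, laid down and taken again by its body. Leave the other things on the shelf where they are.

Things in the scene. Friction and masses are not known exactly. Their poses are not given: they have to be found in the camera images.
- filter_center (a point): Inline air filter, loose, about 150 g: grey square-section body with two aluminium bands, 74 mm long (its x), 42 by 42 mm, a round steel plug nose 16 mm in diameter and 46 mm long standing centrally out of its -x face. The point is the body's centre, 21 mm above its underside, 37 mm from each end; the nose points along its -x. At the start it lies level in the holder.
- filter_tip (a point): Centre of the end of the filter's nose, on its axis, 83 mm from the body's centre along the filter's -x. The nose has a groove 8 mm wide and 9.6 mm in diameter that begins 8 mm from the tip. The shelf on the robot's side, between the holder and the coupler, is bare, with room to lay the filter down.
- holder: Clear acrylic holder, fixed: 84 mm long (its x), 55 mm wide, 62 mm tall, open only at its -x end. Origin at the centre of its underside. The filter lies loose inside (channel 47 mm wide, floor 12 mm up, so the nose's axis is 33 mm above the shelf) with its nose about 44 mm out of the open end; drawn straight out along the holder's -x by 80 mm it is clear.
- coupler_mouth (a point): Centre of the mouth of the fixed air coupler: a level steel tube, a spool-shaped sleeve round it, before a housing 105 mm tall, 97 to 167 mm behind the mouth. The bore runs level along this point's +x, 75 mm above the shelf, 17.6 mm in diameter, with a flared entry 26 mm wide and 7 mm deep. The plug goes in along +x. With the sleeve forward, inner dogs stop the nose about 30 mm in.
- sleeve_grip (a point): Centre of the coupler's aluminium sleeve, on the bore's axis, half-way along its waist; axes as the mouth's. The waist is 38 mm in diameter and 38 mm long between flanges 50 mm in diameter and 5 mm thick. Sleeve forward: this point is 26 mm behind the mouth (+x). There is free room beside and above it.
- sleeve (a joint): Slide of the sleeve, m: 0 forward (locked), growing as it is drawn back (the mouth's +x); stop at 0.012. It takes about 6 N, less as it goes; past 7 mm it goes on by itself and stays at 12 mm. The plug then meets a plunger (3 N) 39 mm in; about 44 mm in the sleeve trips, springs forward and locks in the groove. At 46 mm the filter's body meets the mouth: fully home.
- cartridge_a_center (a point): Centre of a closed white cartridge, standing, 48 mm in diameter, 223 mm tall with its tip. Bystander.
- cartridge_b_center (a point): Centre of a second cartridge like it, standing. Bystander.
- caulk_tool_center (a point): Blue plastic caulk removal tool lying flat, about 155 mm long, 40 mm wide, 12 mm thick. Bystander.
- wedge_center (a point): Orange hard-silicone finishing wedge lying flat, 75 by 45 mm, 16 mm thick. Bystander.
- blank_center (a point): Steel blanking cap standing on the shelf, 38 mm in diameter, 30 mm tall. Bystander.
- tape_center (a point): Roll of white tape lying flat, 60 mm in diameter, 19 mm tall. Bystander.
- jar_center (a point): Small jar with a black cap, standing, 56 mm in diameter, 70 mm tall. Bystander.
Not all that is in view belongs to the job. Leave any blue or red look-alike of the part that bears filter_center alone.

How it is judged:
By the outcome, as a careful person would: the job done as asked, in the order asked, and still so for the second after the job is handed in, with the robot touching nothing.
It also fails if it takes over 72 s, if anything falls off the work surface, if the arm or the gripper's body presses on something with over 40 N, if the wrist force passes 120 N, or if a joint passes its speed limit or range.

## Robot

A 6-joint arm with a two-finger parallel gripper is mounted at the origin on the work surface. World frame = base frame: x ahead of the robot, y to its left, z up, the work surface at z = 0. Lengths are in m, angles in rad, forces in N, time in s.
With the tool pointing down it reaches from about 0.35 to 0.975 m from the base axis. Payload 4.9 kg.
Tool frame: the origin (TCP) lies between the finger pads; the fingertips stand 14 mm ahead of it and the grasp point (between the pads) lies 5 mm behind it (manip.tcp_to_tips is the distance from the TCP to the fingertips, in m); z points along the fingers, y is the line along which they close (so a half turn about z gives the same grasp; the last joint's range is limited). The gripper opens to 85 mm and grips with 20 to 120 N. Pads are 22 mm wide; open, the fingers measure 114 mm over their backs; the gripper's body (76 mm by 85 mm) begins 54 mm behind the grasp point. The pads swing forward as they close: fully open they stand 13 mm farther back than shut.
Start: joints at [1.134, 0.053, 1.613, -0, 1.476, -0.119], TCP at [0.195, 0.594, 0.245] pointing down, gripper open.
Joint ranges: [-3.01, 3.01], [-1.01, 2.22], [0.06, 2.58], [-1.02, 4.17], [0.09, 2.62], [-3.14, 3.14]. Speed limits (rad/s): [2.57, 2.57, 3.14, 3.14, 3.14, 3.14].

## Interface

Orientations are given as a unit quaternion [w, x, y, z].
In Python, from plant import manip gives the robot as it stands.
- The arm moves only by the tool servo_tool, never from a script. Its argument "moves" is a list that holds one entry, the list of rows, each a list of 7 numbers: the shift along the tool's x, y, z in mm, then the turn, a rotation vector about the tool's x, y, z in degrees, then the finger opening in mm, from 0 to 85.4. In form: [[[x, y, z, ax, ay, az, fingers], ...]]. A call has 1 to 12 rows; each row shifts and turns the commanded pose from where the row before left it, along the tool's axes as they then stand; what a row does not reach is not made up. A row lasts 1/8 s, in which the tool goes at most 62.5 mm and 10.7 degrees, less where a joint would pass 70% of its speed; a pose out of reach is approached as far as the arm can. A call with a gripper value outside its range is refused whole. The fingers move at their own pace and stop on an object; the grip force is fixed at half the most. Time passes only in rows, so rows that do not move let the fingers close. It gives the time, the measured TCP pose, the force, the opening and the grip force at its end, in the units of the state.
- manip.state(): the state, without advancing time (a new reading comes with each control period).
- manip.grab_frame(name): name is "side" or "top" or "wrist"; returns a dict with "image" (400x640x3 uint8, blue, green, red), "mtx" (3x3 intrinsics, pixels), "eye" and "rotation" of the camera in the world. Camera axes: x right, y down, z forward; pixel columns grow to the right and rows downward; lengths in m; the calibration is good to about 2 mm. A picture is of the moment at which its call begins. There is no depth.
- manip.job_done(): hands the job in; it is judged then, once.
The state is a dict: "time": time; "joint_pos": joint angles; "joint_vel": joint speeds; "joint_efforts": joint torques, N m; "tool_pos": TCP position; "tool_rot": TCP orientation; "contact_force": force on the tool from outside, world axes, zero at the start; "ft_torque": the same for the moment, N m; "gripper_width": opening from 0.0 (shut) to 1.0 (fully open); "grasp_force": force on a finger pad.
Only numpy, scipy, OpenCV 4.12 (cv2) and the standard library are available. Lean on these libraries where they do the work, as an engineer would, in place of code of your own. Each camera call takes 0.05 s, during which the arm holds its last target. There are 200 camera calls.

## Working session

There is one attempt and no reset: what is moved stays moved. The work goes in short steps, Python scripts to look and compute and a tool call to move; the robot and the scene stay as the last step left them, time stands still between calls to the robot, and variables do not carry over. Pictures are saved under pics/ and viewed, at most 10 in all, crops included, and the job is handed in when it is done.

Besides the shell and the picture viewer there is one more tool, called after "Call:" as name(argument=value, ...), one argument or row to a line, values as JSON. servo_tool: Moves the arm, as the interface text tells. Its arguments: {"type":"object","properties":{"moves":{"type":"array"}},"required":["moves"]}

```bash
mkdir -p pics; ls
cat > h.py <<'E'
import numpy as np, cv2
from plant import manip
from scipy.spatial.transform import Rotation as R
def grab(n,f=None):
    d=manip.grab_frame(n)
    if f: cv2.imwrite('pics/'+f,d['image'])
    np.savez(''+n+'.npz',**{k:np.array(d[k]) for k in('image','mtx','eye','rotation')})
    return d
def load(n): return np.load(''+n+'.npz')
def rot(d):
    r=np.array(d['rotation']); 
    return r if r.shape==(3,3) else R.from_quat(r,scalar_first=True).as_matrix()
def ray(d,u,v):
    q=rot(d)@np.linalg.solve(np.array(d['mtx']),[u,v,1.]); return np.array(d['eye']),q/np.linalg.norm(q)
def onz(d,u,v,z):
    e,q=ray(d,u,v); return e+q*(z-e[2])/q[2]
def proj(d,p):
    c=np.array(d['mtx'])@(rot(d).T@(np.array(p)-np.array(d['eye']))); return c[:2]/c[2]
def tri(d1,a,d2,b):
    e1,q1=ray(d1,*a); e2,q2=ray(d2,*b)
    s=np.linalg.lstsq(np.c_[q1,-q2],e2-e1,rcond=None)[0]
    p,q=e1+s[0]*q1,e2+s[1]*q2; return (p+q)/2,np.linalg.norm(p-q)
def tool(p,Rm=None):
    "world shift to target TCP p in tool axes, mm"
    s=manip.state(); r=R.from_quat(s['tool_rot'],scalar_first=True)
    o=r.inv().apply(np.array(p)-s['tool_pos'])*1000
    if Rm is None: return o.round(1)
    return o.round(1),(r.inv()*R.from_matrix(Rm)).as_rotvec(degrees=True).round(1)
E
python3 - <<'E'
from h import *
for n in('top','side'):
    d=grab(n,n+'0.png'); print(n,d['eye'],rot(d).round(3).tolist(),d['mtx'])
s=manip.state();print({k:np.round(v,3) for k,v in s.items()})
E
```

```text
pics
top [0.35302692 0.03176773 1.60033928] [[-0.022, -0.996, 0.09], [-1.0, 0.021, -0.01], [0.008, -0.091, -0.996]] [[494.20729871   0.         308.90136664]
 [  0.         494.20729871 201.61774588]
 [  0.           0.           1.        ]]
side [0.40391571 0.65611423 0.86799394] [[-0.995, -0.077, 0.066], [-0.101, 0.773, -0.626], [-0.002, -0.629, -0.777]] [[408.65754111   0.         323.19468332]
 [  0.         408.65754111 195.9839954 ]
 [  0.           0.           1.        ]]
{'time': np.float64(0.1), 'joint_pos': array([ 1.134,  0.053,  1.614,  0.   ,  1.476, -0.119]), 'joint_vel': array([-0.001, -0.003, -0.002, -0.001,  0.002, -0.   ]), 'joint_efforts': array([-0.0000e+00, -3.9491e+01, -3.7136e+01, -0.0000e+00,  4.0000e-03,
       -0.0000e+00]), 'tool_pos': array([0.195, 0.593, 0.244]), 'tool_rot': array([-0.   ,  0.158,  0.987, -0.001]), 'contact_force': array([ 0.606, -0.122, -0.588]), 'ft_torque': array([0.03 , 0.012, 0.092]), 'grasp_force': np.float64(0.0), 'gripper_width': np.float64(1.001)}
```

View pics/top0.png

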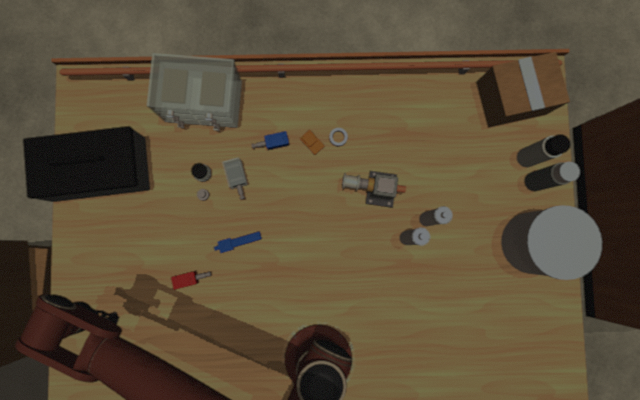

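View pics/side0.png

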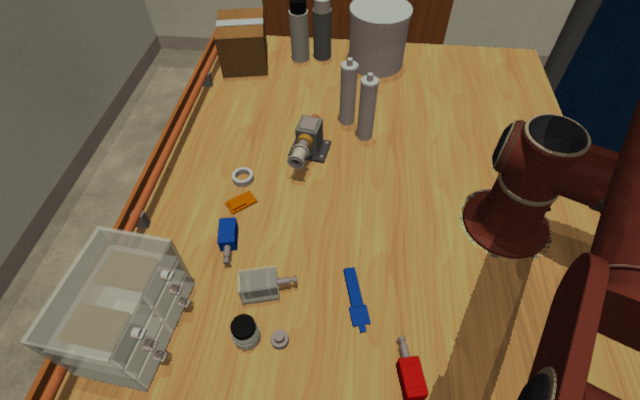

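The top view shows three filter look-alikes: a grey one in the clear holder (236,175) with its nose at (241,195), a blue one (272,142) and a red one (190,280). I choose the grey one in the holder. The coupler's mouth is near (343,183), facing left, with the housing at (383,187). Next I'll check close crops of both.

Run:
```python
from h import *
t=load('top');s=load('side')
def c(d,x,y,w,h,k): return cv2.resize(d['image'][y:y+h,x:x+w],None,fx=k,fy=k,interpolation=cv2.INTER_CUBIC)
a=c(t,205,150,64,50,6);b=c(t,335,160,64,50,6);e=c(s,230,250,76,60,5);f=c(s,275,105,76,60,5)
m=np.zeros((600,764,3),np.uint8);m[:300,:384]=a;m[:300,384:764]=b[:,:380];m[300:,:380]=e;m[300:,384:764]=f
cv2.imwrite('pics/c1.png',cv2.convertScaleAbs(m,alpha=1.4))
```

```text
(no output)
```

View pics/c1.png

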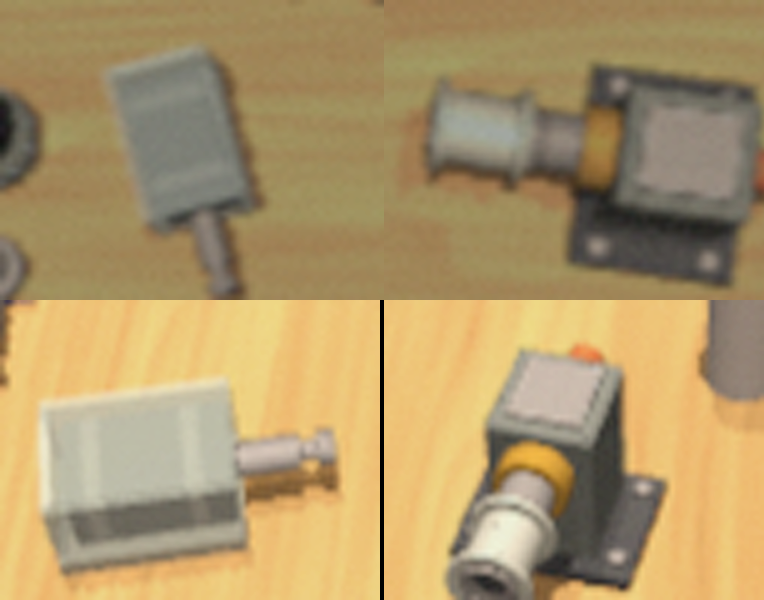

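The crop confirms it: the grey filter with bands is inside the clear holder, with its nose in the top view from (239.2,185.5) to the tip at (242,198.3). In the side view the tip is at (296.5,279.2). The coupler's mouth is at (343,181.7) in the top view and (295.2,161.6) in the side view.

Run:
```python
from h import *
t=load('top');s=load('side')
P=lambda *a:print(a[0],np.round(a[1],4))
P('tip top',onz(t,242,198.0,.033));P('base top',onz(t,239.2,185.5,.033))
P('tip side',onz(s,296.5,279.2,.033));P('base side',onz(s,277.6,281.4,.033))
P('tri',tri(t,(242,198),s,(296.5,279.2))[0])
P('holder corners top z62',onz(t,205+108/6,150+75/6,.062));P('',onz(t,205+205/6,150+50/6,.062));P('',onz(t,205+252/6,150+207/6,.062));P('',onz(t,205+150/6,150+225/6,.062))
P('mouth top',onz(t,343.2,181.7,.075));P('mouth side',onz(s,295.2,161.6,.075));P('tri',tri(t,(343.2,181.7),s,(295.2,161.6))[0])
P('rearflange',onz(t,335+(522-384)/6,160+138/6,.075)); P('tube',onz(t,335+(575-384)/6,160+140/6,.075))
# housing top corners at z=.105
for u,v in((640,88),(757,98),(738,218),(616,205)): P('house',onz(t,335+(u-384)/6,160+v/6,.105))
```

```text
tip top [0.5113 0.2281 0.033 ]
base top [0.5516 0.2367 0.033 ]
tip side [0.5098 0.2299 0.033 ]
base side [0.5513 0.2396 0.033 ]
tri [0.5109 0.2285 0.0301]
holder corners top z62 [0.6218 0.283  0.062 ]
 [0.634  0.2321 0.062 ]
 [0.5506 0.2084 0.062 ]
 [0.5422 0.2617 0.062 ]
mouth top [ 0.5513 -0.0922  0.075 ]
mouth side [ 0.5575 -0.0933  0.075 ]
tri [ 0.5542 -0.0919  0.0763]
rearflange [ 0.5463 -0.1382  0.075 ]
tube [ 0.5446 -0.1657  0.075 ]
house [ 0.5668 -0.1958  0.105 ]
house [ 0.5604 -0.2553  0.105 ]
house [ 0.4992 -0.2433  0.105 ]
house [ 0.5072 -0.1815  0.105 ]
```

Call:
servo_tool(
  moves=[
    [[-36,-19,8,0,0,0,60],[-36,-19,8,0,0,0,60],[-36,-19,8,0,0,0,60],[-36,-19,8,0,0,0,60],[-36,-19,8,0,0,0,60],[-36,-19,8,0,0,0,60],[-36,-19,8,0,0,0,60],[-36,-19,8,0,0,0,60],[-36,-19,8,0,0,0,60],[-36,-19,8,0,0,0,60],[-36,-19,8,0,0,0,60],[-36,-19,8,0,0,0,60]],
  ],
)

```text
time: 1.6
tool_pos: [0.5349, 0.241, 0.1485]
tool_rot: [-0.0, 0.158, 0.987, -0.0]
contact_force: [-0.7, -0.5, -0.2]
gripper_width: 0.701
grasp_force: 0.0
```

Call:
servo_tool(
  moves=[
    [[0,0,0,0,0,10.5,60],[0,0,0,0,0,10.5,60],[0,0,0,0,0,10.5,60],[0,0,0,0,0,10.5,60],[0,0,0,0,0,10.5,60],[0,0,0,0,0,10.5,60],[0,0,0,0,0,10.5,60],[0,0,0,0,0,10.5,60],[0,0,0,0,0,10.5,60],[0,0,0,0,0,10.5,60],[0,0,0,0,0,10.5,60],[0,0,0,0,0,10.5,60]],
  ],
)

```text
time: 3.1
tool_pos: [0.534, 0.242, 0.1487]
tool_rot: [-0.0, 0.953, 0.304, -0.001]
contact_force: [-0.2, -0.0, 0.7]
gripper_width: 0.703
grasp_force: 0.0
```

Call:
servo_tool(
  moves=[
    [[0,0,0,0,0,10.5,60],[0,0,0,0,0,10.5,60],[0,0,0,0,0,0,60],[0,0,0,0,0,0,60]],
  ],
)

```text
time: 3.6
tool_pos: [0.5342, 0.242, 0.149]
tool_rot: [0.0, 0.992, 0.13, -0.0]
contact_force: [-0.0, 0.2, 0.1]
gripper_width: 0.699
grasp_force: 0.0
```

Run:
```python
from h import *
d=grab('wrist','w1.png'); s=manip.state(); print({k:np.round(v,3) for k,v in s.items() if k in('time','joint_pos','tool_pos','tool_rot','contact_force','gripper_width')})
print(d['eye'],rot(d).round(3).tolist(),d['mtx'])
print(proj(d,(.510,.229,.033)),proj(d,(.5526,.24,.033)))
```

```text
{'time': np.float64(3.65), 'joint_pos': array([0.299, 0.04 , 1.791, 0.   , 1.311, 1.609]), 'tool_pos': array([0.534, 0.242, 0.149]), 'tool_rot': array([ 0.   ,  0.992,  0.13 , -0.   ]), 'contact_force': array([-0.225, -0.056, -0.454]), 'gripper_width': np.float64(0.699)}
[0.60313331 0.25972264 0.27856232] [[0.257, -0.927, -0.274], [-0.966, -0.246, -0.073], [0.0, 0.283, -0.959]] [[299.86406958   0.         317.97898807]
 [  0.         299.86406958 201.02408385]
 [  0.           0.           1.        ]]
[324.43653015 228.70051618] [325.12886745 179.62447263]
```

View pics/w1.png

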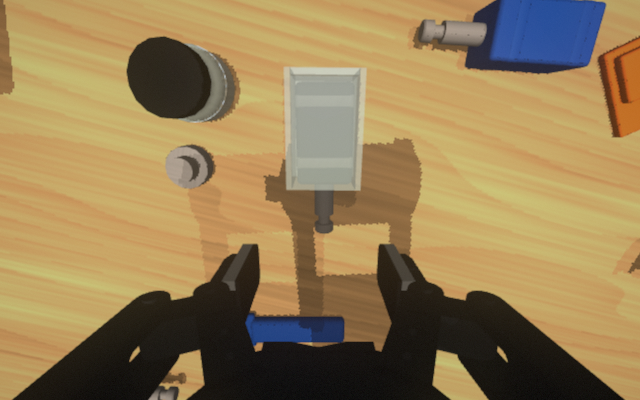

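The wrist view shows the nose from (323.5,190) to the tip at (324,232), square to the fingers, with the grey filter in the clear holder above it. It is the right part.

Run:
```python
from h import *
d=load('wrist')
tip=onz(d,324,232,.033); f=[onz(d,325.5,69,.062),onz(d,324,190,.062)]
print(tip,f, np.degrees(np.arctan2(*(f[0]-f[1])[1::-1])))
b=np.array([.966,.257,0]); g=tip+.028*b
print(g, tool([g[0],g[1],.031]))
```

```text
[0.50689527 0.22855307 0.033     ] [array([0.63125709, 0.26191735, 0.062     ]), array([0.55073677, 0.24106302, 0.062     ])] 14.520249891588207
[0.53394327 0.23574907 0.033     ] [ -1.9   6.  118.1]
```

Call:
servo_tool(
  moves=[
    [[-1,3,20,0,0,0,45],[-1,3,20,0,0,0,45],[0,0,20,0,0,0,45],[0,0,20,0,0,0,45],[0,0,20,0,0,0,45],[0,0,18,0,0,0,45],[0,0,0,0,0,0,0],[0,0,0,0,0,0,0],[0,0,0,0,0,0,0],[0,0,0,0,0,0,0],[0,0,0,0,0,0,0],[0,0,0,0,0,0,0]],
  ],
)

```text
time: 5.15
tool_pos: [0.5342, 0.2359, 0.0315]
tool_rot: [-0.0, 0.992, 0.129, 0.0]
contact_force: [0.6, 0.1, -0.9]
gripper_width: 0.16
grasp_force: 58.5
```

Call:
servo_tool(
  moves=[
    [[-4,0,-1,0,0,0,0],[-8,0,0,0,0,0,0],[-8,0,0,0,0,0,0],[-8,0,0,0,0,0,0],[-8,0,0,0,0,0,0],[-8,0,0,0,0,0,0],[-8,0,0,0,0,0,0],[-8,0,0,0,0,0,0],[-8,0,0,0,0,0,0],[-8,0,0,0,0,0,0],[-8,0,0,0,0,0,0],[-4,0,0,0,0,0,0]],
  ],
)

```text
time: 6.65
tool_pos: [0.4483, 0.2132, 0.0322]
tool_rot: [0.0, 0.992, 0.129, -0.0]
contact_force: [0.5, 0.3, -1.2]
gripper_width: 0.16
grasp_force: 58.4
```

Run:
```python
from h import *
d=grab('wrist'); e=grab('side')
t=grab('top')
a=d['image'];b=cv2.resize(e['image'][180:380,160:480],(640,400),interpolation=cv2.INTER_CUBIC)
cv2.imwrite('pics/w2.png',cv2.resize(np.vstack([a,b]),(480,600),interpolation=cv2.INTER_AREA))
```

```text
(no output)
```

View pics/w2.png

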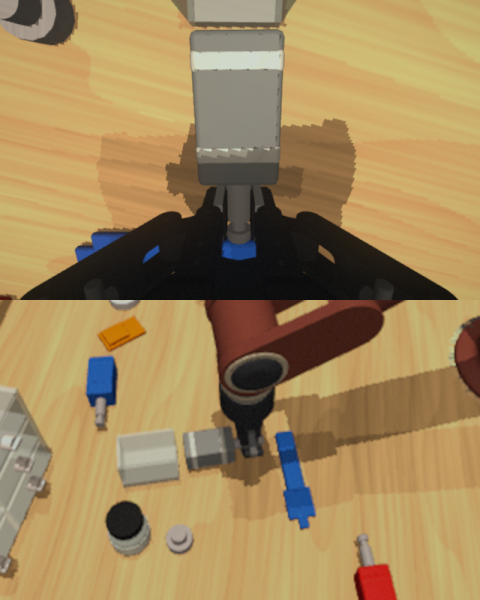

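The wrist and side views show the filter out of the holder and level, with the body at (237,105) and a small gap to the holder's mouth. I'll move it sideways over the bare shelf and lower it.

Call:
servo_tool(
  moves=[
    [[-4,4,0,0,0,0,0],[-3,10,0,0,0,0,0],[0,13,0,0,0,0,0],[0,13,0,0,0,0,0],[0,13,0,0,0,0,0],[0,13,0,0,0,0,0],[0,13,0,0,0,0,0],[0,10,2,0,0,0,0],[0,4,3,0,0,0,0],[0,0,3,0,0,0,0],[0,0,2,0,0,0,0],[0,0,0,0,0,0,0]],
  ],
)

```text
time: 8.3
tool_pos: [0.4656, 0.1219, 0.022]
tool_rot: [-0.0, 0.992, 0.129, -0.0]
contact_force: [0.6, 0.2, -0.6]
gripper_width: 0.161
grasp_force: 58.5
```

Call:
servo_tool(
  moves=[
    [[0,0,1,0,0,0,0],[0,0,1,0,0,0,0],[0,0,0,0,0,0,0]],
  ],
)

```text
time: 8.68
tool_pos: [0.4658, 0.1217, 0.0202]
tool_rot: [-0.0, 0.992, 0.129, -0.0]
contact_force: [0.6, -0.3, -0.6]
gripper_width: 0.162
grasp_force: 58.5
```

Call:
servo_tool(
  moves=[
    [[0,0,1,0,0,0,0],[0,0,0.5,0,0,0,0],[0,0,0,0,0,0,0]],
  ],
)

```text
time: 9.05
tool_pos: [0.466, 0.1216, 0.0192]
tool_rot: [0.0, 0.992, 0.129, -0.0]
contact_force: [-2.3, -1.2, 3.1]
gripper_width: 0.165
grasp_force: 58.8
```

Call:
servo_tool(
  moves=[
    [[0,0,0,0,0,0,45],[0,0,0,0,0,0,45],[0,0,0,0,0,0,45],[0,0,-20,0,0,0,45],[0,0,-40,0,0,0,70],[0,0,-50,0,0,0,70],[0,0,-50,0,0,0,70],[4,42,0,0,0,0,70],[4,53,0,0,0,0,70],[4,53,0,0,0,0,70],[4,53,0,0,0,0,70],[3,52,0,0,0,0,70]],
  ],
)

```text
time: 10.55
tool_pos: [0.5493, -0.1199, 0.1788]
tool_rot: [0.0, 0.992, 0.129, 0.0]
contact_force: [0.3, 0.6, 1.4]
gripper_width: 0.818
grasp_force: 0.0
```

Call:
servo_tool(
  moves=[
    [[0,0,0,0,0,-10,70],[0,0,0,0,0,-10,70],[0,0,0,0,0,-10,70],[0,0,0,0,0,-10,70],[0,0,0,0,0,-10,70],[0,0,0,0,0,-10,70],[0,0,0,0,0,-9,70],[0,0,0,0,0,0,70],[0,0,0,0,0,0,70]],
  ],
)

```text
time: 11.68
tool_pos: [0.5488, -0.1181, 0.1787]
tool_rot: [-0.0, 0.745, 0.667, -0.0]
contact_force: [-0.7, -0.1, 0.0]
gripper_width: 0.82
grasp_force: 0.0
```

Run:
```python
from h import *
d=grab('wrist','w3.png'); t=grab('top'); e=grab('side'); s=manip.state(); print({k:np.round(v,3) for k,v in s.items() if k in('time','joint_pos','tool_pos','tool_rot','contact_force','gripper_width')})
ax=np.array([-.11,-.994,0]);m=np.array([.553,-.092,.075]);print(proj(d,m),proj(d,m+.052*ax),proj(d,m+.026*ax))
a=d['image'];b=t['image'][100:300,180:420]
cv2.imwrite('pics/w3.png',np.vstack([cv2.resize(a,(480,300)),cv2.resize(b,(360,300)).copy() if 0 else cv2.copyMakeBorder(cv2.resize(b,(360,300)),0,0,0,120,0)]))
```

```text
{'time': np.float64(11.825), 'joint_pos': array([-0.345, -0.048,  1.827, -0.   ,  1.363, -0.235]), 'tool_pos': array([ 0.549, -0.118,  0.179]), 'tool_rot': array([0.   , 0.745, 0.667, 0.   ]), 'contact_force': array([-0.347, -0.059, -0.15 ]), 'gripper_width': np.float64(0.823)}
[320.26455875 171.38115675] [320.21106662 232.69754012] [320.23700578 202.96427867]
```

View pics/w3.png

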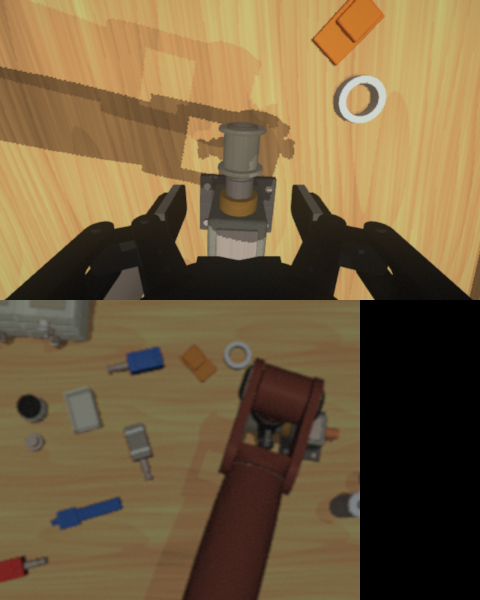

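The wrist view shows the sleeve, with the mouth flange near full-size pixel (322,172) and the rear flange near (319,229), slanting slightly. The top view shows the filter laid on the bare shelf at about (273,192). I'll measure the axis with a low-saturation mask.

Run:
```python
from h import *
d=load('wrist'); im=d['image']; hsv=cv2.cvtColor(im,cv2.COLOR_BGR2HSV)
m=((hsv[...,1]<60)).astype(np.uint8)
n,l,st,_=cv2.connectedComponentsWithStats(m); k=l[205,320]; print(st[k])
for v in range(158,285,5):
    u=np.where(l[v,270:380]==k)[0]+270
    if len(u): print(v,u.min(),u.max(),(u.min()+u.max())/2,len(u))
```

```text
[   84   164   315   236 20323]
168 294 346 320.0 31
173 293 353 323.0 57
178 300 350 325.0 51
183 300 345 322.5 46
188 299 345 322.0 47
193 299 344 321.5 46
198 299 344 321.5 46
203 299 343 321.0 45
208 299 343 321.0 45
213 299 343 321.0 45
218 293 344 318.5 52
223 291 348 319.5 58
228 294 348 321.0 55
233 299 343 321.0 45
238 270 366 318.0 85
243 270 367 318.5 89
248 270 366 318.0 94
253 270 366 318.0 83
258 270 365 317.5 77
263 270 364 317.0 64
268 270 364 317.0 42
273 270 364 317.0 42
278 270 363 316.5 44
283 270 362 316.0 49
```

Run:
```python
from h import *
d=load('wrist')
for u,v in((322.3,183),(321,213)): print(onz(d,u,v,.075))
# axial: waist edges rows at top silhouettes z~.094 (waist top)
print(onz(d,322,181,.094),onz(d,321,216,.100), onz(d,322,166,.1))
t=load('top'); im=np.load('top.npz')['image']
```

```text
[ 0.55358841 -0.10150537  0.075     ]
[ 0.54982313 -0.12646643  0.075     ]
[ 0.55375154 -0.09560865  0.094     ] [ 0.55026439 -0.12033606  0.1       ] [ 0.55497713 -0.08359155  0.1       ]
```

Run:
```python
from h import *
r=R.from_euler('z',81.6,degrees=True)*R.from_euler('x',180,degrees=True)
print(tool((.5517,-.1145,.070),r.as_matrix()))
```

```text
(array([  3.9,   2.4, 108.8]), array([0. , 0. , 2.1]))
```

Call:
servo_tool(
  moves=[
    [[4,2.5,18,0,0,0,70],[0,0,18,0,0,2,70],[0,0,18,0,0,0,70],[0,0,18,0,0,0,70],[0,0,18,0,0,0,70],[0,0,18.5,0,0,0,70],[0,0,0,0,0,0,30],[0,0,0,0,0,0,30],[0,0,0,0,0,0,30],[0,0,0,0,0,0,30],[0,0,0,0,0,0,30],[0,0,0,0,0,0,30]],
  ],
)

```text
time: 13.32
tool_pos: [0.5519, -0.1145, 0.0708]
tool_rot: [0.0, 0.756, 0.655, 0.0]
contact_force: [-2.1, 0.5, 1.1]
gripper_width: 0.414
grasp_force: 61.5
```

Call:
servo_tool(
  moves=[
    [[-1,0,0,0,0,0,30],[-1.5,0,0,0,0,0,30],[-1.5,0,0,0,0,0,30]],
  ],
)

```text
time: 13.7
tool_pos: [0.5515, -0.1172, 0.0708]
tool_rot: [-0.001, 0.756, 0.655, 0.001]
contact_force: [-2.3, 4.7, 3.4]
gripper_width: 0.41
grasp_force: 61.8
```

Call:
servo_tool(
  moves=[
    [[-1.5,0,0,0,0,0,30],[-1.5,0,0,0,0,0,30],[-1.5,0,0,0,0,0,30],[-1.5,0,0,0,0,0,30],[-1.5,0,0,0,0,0,30],[-1,0,0,0,0,0,30],[-1,0,0,0,0,0,30],[0,0,0,0,0,0,30]],
  ],
)

```text
time: 14.7
tool_pos: [0.55, -0.1265, 0.0707]
tool_rot: [-0.001, 0.756, 0.655, 0.001]
contact_force: [-3.1, 8.1, 6.1]
gripper_width: 0.414
grasp_force: 62.1
```

Call:
servo_tool(
  moves=[
    [[0,0,0,0,0,0,75],[0,0,0,0,0,0,75],[0,0,0,0,0,0,75],[0,0,-25,0,0,0,75],[0,0,-40,0,0,0,75],[0,0,-40,0,0,0,75],[50,-13,0,0,0,0,75],[51,-14,0,0,0,0,75],[51,-14,0,0,0,0,75],[51,-14,0,0,0,0,75],[51,-13,0,0,0,0,75],[0,0,0,0,0,9,75]],
  ],
)

```text
time: 16.2
tool_pos: [0.5183, 0.1362, 0.1753]
tool_rot: [-0.0, 0.805, 0.594, 0.0]
contact_force: [0.1, -0.8, 0.3]
gripper_width: 0.875
grasp_force: 0.0
```

Call:
servo_tool(
  moves=[
    [[0,0,0,0,0,10,75],[0,0,0,0,0,10,75],[0,0,0,0,0,10,75],[0,0,0,0,0,10,75],[0,0,0,0,0,10,75],[0,0,0,0,0,8,75],[0,0,0,0,0,0,75],[0,0,0,0,0,0,75]],
  ],
)

```text
time: 17.2
tool_pos: [0.5189, 0.1332, 0.1753]
tool_rot: [0.0, 0.992, 0.13, 0.0]
contact_force: [0.1, 0.4, -1.4]
gripper_width: 0.879
grasp_force: 0.0
```

Run:
```python
from h import *
d=grab('wrist'); t=grab('top'); e=grab('side'); s=manip.state(); print({k:np.round(v,3) for k,v in s.items() if k in('time','tool_pos','tool_rot','contact_force','gripper_width')})
a=d['image'];b=t['image'][150:230,320:416];c=e['image'][105:185,260:356]
v=np.hstack([cv2.resize(x,(384,320),interpolation=cv2.INTER_CUBIC) for x in(b,c)])
cv2.imwrite('pics/w4.png',np.vstack([cv2.copyMakeBorder(cv2.resize(a[:250],(640,250)),0,0,0,128,0),v]))
hsv=cv2.cvtColor(a,cv2.COLOR_BGR2HSV); m=(hsv[...,1]<60).astype(np.uint8)
n,l,st,ce=cv2.connectedComponentsWithStats(m)
for i in range(1,n):
    if st[i][4]>300: print(st[i],ce[i].round(1))
```

```text
{'time': np.float64(17.35), 'tool_pos': array([0.519, 0.133, 0.175]), 'tool_rot': array([0.   , 0.992, 0.129, 0.   ]), 'contact_force': array([ 0.199, -0.064,  0.459]), 'gripper_width': np.float64(0.877)}
[   0    0   66   38 1284] [30.7 13.7]
[  55    0   67   70 2260] [89.8 35.8]
[  143     7   101   122 10350] [194.9  68.2]
[ 581    6   59   76 2460] [613.6  44.1]
[  59   97   46   41 1188] [ 81.4 116.3]
[ 292  150   46  116 3884] [315.1 195.4]
[ 571  194   69  113 4993] [611.9 254.6]
[197 256  30  42 409] [210.5 278. ]
[ 109  295   88   77 2637] [156.6 334.1]
[ 537  362  103   38 1835] [602.3 384.1]
```

View pics/w4.png

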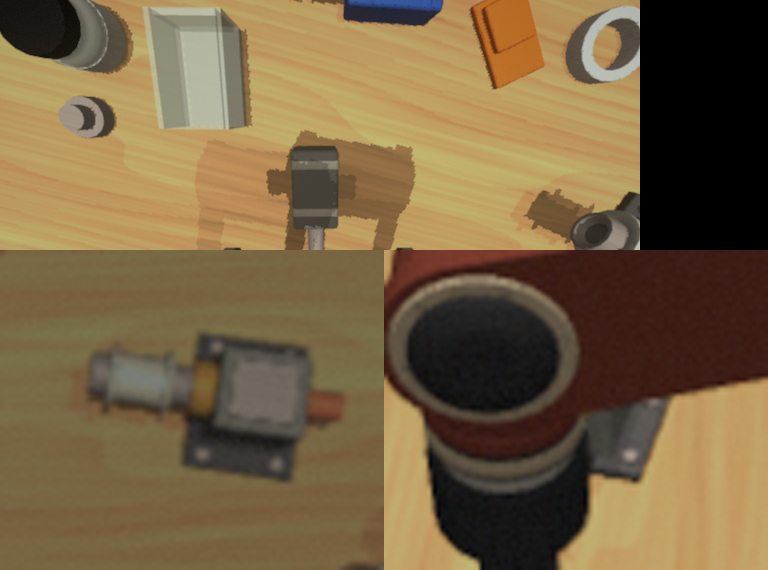

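The wrist view shows the filter on the shelf with its body at cols 292–338, rows 147–228, and its nose below. The top view shows the sleeve back, with the bare tube now ahead of the front flange and a narrow gap to the ring. Next I'll measure the filter's body.

Run:
```python
from h import *
d=load('wrist'); a=d['image']
hsv=cv2.cvtColor(a,cv2.COLOR_BGR2HSV); m=(hsv[...,1]<60).astype(np.uint8)
n,l,st,ce=cv2.connectedComponentsWithStats(m); k=l[195,315]
for v in list(range(150,268,6)):
    u=np.where(l[v]==k)[0]; print(v,u.min(),u.max(),end=' | ')
L=onz(d,292,150,.042);
for u,v in((314.5,148),(314.5,228),(316,266)): print(onz(d,u,v,.042),onz(d,u,v,.021))
s=manip.state();r=R.from_quat(s['tool_rot'],scalar_first=True);print(s['tool_pos'],r.as_matrix().round(3).tolist())
c=np.array([.466,.1216])+.056*np.array([.966,.257]);print(c,tool((*c,.020)),proj(d,(*(c+.037*np.array([.966,.257])),.042)),proj(d,(*(c-.037*np.array([.966,.257])),.042)))
```

```text
150 308 334 | 156 292 337 | 162 292 337 | 168 292 337 | 174 294 337 | 180 293 337 | 186 293 336 | 192 294 336 | 198 294 336 | 204 294 336 | 210 293 337 | 216 294 336 | 222 294 336 | 228 308 323 | 234 309 322 | 240 309 322 | 246 309 322 | 252 312 320 | 258 312 322 | 264 311 321 | [0.55850068 0.14606121 0.042     ] [0.55616612 0.14568017 0.021     ]
[0.48649541 0.12722491 0.042     ] [0.47840906 0.12533923 0.021     ]
[0.44842965 0.11575324 0.042     ] [0.43730261 0.1129512  0.021     ]
[0.51884636 0.1332723  0.17529578] [[0.967, 0.256, 0.0], [0.256, -0.967, -0.0], [0.0, 0.0, -1.0]]
[0.520096 0.135992] [  1.9  -2.3 155.3] [314.34860985 151.14743958] [314.68682715 230.2425166 ]
```

Call:
servo_tool(
  moves=[
    [[7,-2.5,20,0,0,0,75],[0,0,30,0,0,0,75],[0,0,30,0,0,0,75],[0,0,30,0,0,0,75],[0,0,25,0,0,0,75],[0,0,20,0,0,0,75],[0,0,0,0,0,0,30],[0,0,0,0,0,0,30],[0,0,0,0,0,0,30],[0,0,0,0,0,0,30],[0,0,0,0,0,0,30],[0,0,0,0,0,0,30]],
  ],
)

```text
time: 18.85
tool_pos: [0.525, 0.1375, 0.0204]
tool_rot: [0.0, 0.992, 0.129, 0.0]
contact_force: [0.6, -0.1, -2.4]
gripper_width: 0.484
grasp_force: 60.6
```

Call:
servo_tool(
  moves=[
    [[0,0,-10,0,0,0,30],[0,0,-22,0,0,0,30],[0,0,-22,0,0,0,30],[0,0,0,0,0,-8,30],[0,0,0,0,0,-9,30],[0,0,0,0,0,-9,30],[0,0,0,0,0,-9,30],[0,0,0,0,0,-9,30],[0,0,0,0,0,-9,30],[0,0,0,0,0,-9,30],[0,0,0,0,0,-4.5,30],[0,0,0,0,0,0,30]],
  ],
)

```text
time: 20.35
tool_pos: [0.5252, 0.1376, 0.075]
tool_rot: [0.0, 0.759, 0.651, 0.0]
contact_force: [0.1, -0.3, -1.3]
gripper_width: 0.482
grasp_force: 60.6
```

Run:
```python
from h import *
r=R.from_euler('z',81.6,degrees=True)*R.from_euler('x',180,degrees=True)
print(tool((.5703,.0116,.0744),r.as_matrix()),manip.state()['tool_pos'])
```

```text
(array([-117.6,   63.8,    0.6]), array([ 0. , -0. , -0.4])) [0.52518624 0.13755802 0.07499158]
```

Call:
servo_tool(
  moves=[
    [[-8,8,0.6,0,0,-0.4,30],[-16,14,0,0,0,0,30],[-20,14,0,0,0,0,30],[-20,14,0,0,0,0,30],[-20,9,0,0,0,0,30],[-20,5,0,0,0,0,30],[-14,0,0,0,0,0,30],[0,0,0,0,0,0,30],[0,0,0,0,0,0,30]],
  ],
)

```text
time: 21.48
tool_pos: [0.5709, 0.0118, 0.0736]
tool_rot: [-0.0, 0.756, 0.654, 0.0]
contact_force: [-0.2, -0.2, -2.1]
gripper_width: 0.484
grasp_force: 60.7
```

Run:
```python
from h import *
d=grab('wrist'); t=grab('top'); e=grab('side'); s=manip.state(); print({k:np.round(v,4) for k,v in s.items() if k in('time','tool_pos','tool_rot','contact_force')})
a=d['image'][150:350,200:440];b=t['image'][150:230,300:396];c=e['image'][105:225,240:384]
f=lambda x:cv2.resize(x,(384,300),interpolation=cv2.INTER_CUBIC)
cv2.imwrite('pics/w5.png',np.vstack([np.hstack([f(a),f(b)]),np.hstack([f(c),f(d['image'])])]))
```

```text
{'time': np.float64(21.625), 'tool_pos': array([0.571 , 0.0121, 0.0737]), 'tool_rot': array([-1.000e-04,  7.561e-01,  6.544e-01,  0.000e+00]), 'contact_force': array([-0.0756,  1.0719, -1.2506])}
```

View pics/w5.png

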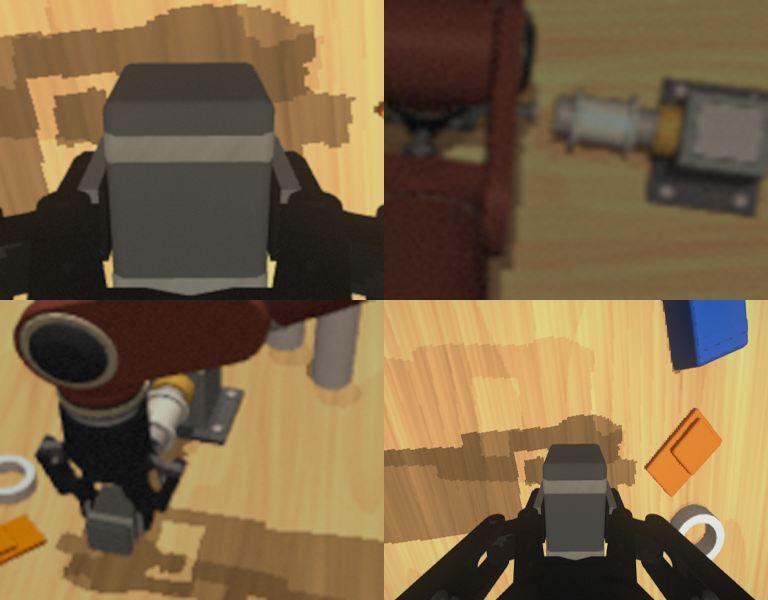

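The top crop shows the nose tip near top-view pixel (337.8,178.8) and the tube's mouth near (342.8,181.3). I'll check the alignment from pixel profiles.

Run:
```python
from h import *
t=load('top'); dr=np.array([-.146,-.989,0]); T=np.array([.571,.012,.0742])
print('tip',proj(t,T+.087*dr),'mouth',proj(t,(.5554,-.0893,.075)),'grip+12',proj(t,np.array([.5554,-.0893,.075])+.038*dr), 'axis@+60', proj(t,np.array([.5554,-.0893,.075])+.07*dr))
hsv=cv2.cvtColor(t['image'],cv2.COLOR_BGR2HSV)
S=hsv[170:192,328:370,1].astype(int)
print('     ',*range(328,370,2))
for i,r in enumerate(S): print(170+i,*['%3d'%x for x in r])
```

```text
tip [337.29079571 179.62993664] mouth [342.2297143  180.41551195] grip+12 [354.34125902 181.92947183] axis@+60 [364.54182411 183.20455661]
      328 330 332 334 336 338 340 342 344 346 348 350 352 354 356 358 360 362 364 366 368
170 136 150 144 154 152 126 119  68 100  96  98  98  99  98 102  98  97  97  99 101  99 100  99 103 107 103 108 107 107 105 107 105 104 105 105 105 105 105 102 103 102 101
171 160 139 152 148 146 141 110  75 105 106 102 100 101  99  99  99  98  99  96 104 105 110 112 110 111 108 110 105 107 107 110 104 107 111 107 107 104 107 106 110 106  98
172 143 151 155 144 148 123 109 112 129 117 107 108 103 102 102 105 103 104 109 112 114 112 114 114 114 115 115 107 114 114 110 111 112 110 113 111 112 114 113 114 111  97
173 148 152 145 135 151 113 106 121 129 122 114 109 108 110 109 109 111 114 119 121 107 104 115 118 124 116 121 118 118 117 118 117 117 115 118 113 115 115 113 116 114  92
174 139 129 156 143 152 140 125 124 127 123 114 109 108 110 113 111 113 119 120 111  82  82 103 117 118 115 117 117 114 114 112 115 111 112 108 106 110 114 109 114 107  77
175 148 154
[... 2212 characters left out ...]
  96 149 155
188 156 139 143 147 133 131 122 113 116 119 124 125 122 127 129 128 129 116  81  81 108 113 108  94  93  89  86  69  66  50  44  38  39  48  59  71  57  54  65 118 156 159
189 158 146 146 137 135 126 121 116 111 115 123 122 123 123 126 130 129 122 112 115 127 134 137 128 126 126 116 129 115 100  86  60  44  53  81 109 123 105 119 145 160 157
190 148 139 145 148 129 123 121 110 111 110 112 111 117 118 125 125 125 126 129 132 126 130 131 132 126 126 132 132 132 131 126 106  80  96 114 129 126 127 139 149 141 168
191 139 155 143 148 133 133 112 106 109 108 106 107 108 119 122 120 119 123 125 124 126 126 124 127 127 126 131 127 123 128 129 123 124 120 129 132 131 130 119 101 122 133
```

Call:
servo_tool(
  moves=[
    [[-5,-0.6,-0.6,0,0,0,30],[-5,0,0,0,0,0,30],[-5,0,0,0,0,0,30],[-3,0,0,0,0,0,30],[-2,0,0,0,0,0,30],[-2,0,0,0,0,0,30],[0,0,0,0,0,0,30]],
  ],
)

```text
time: 22.5
tool_pos: [0.5674, -0.0103, 0.0743]
tool_rot: [0.0, 0.757, 0.654, 0.0]
contact_force: [-0.0, -0.1, -0.7]
gripper_width: 0.482
grasp_force: 60.7
```

Call:
servo_tool(
  moves=[
    [[-2,0,0,0,0,0,30],[-2,0,0,0,0,0,30],[-2,0,0,0,0,0,30],[0,0,0,0,0,0,30]],
  ],
)

```text
time: 23.0
tool_pos: [0.5665, -0.0163, 0.0743]
tool_rot: [-0.0, 0.757, 0.654, 0.0]
contact_force: [-0.2, 1.3, -1.6]
gripper_width: 0.488
grasp_force: 60.7
```

Call:
servo_tool(
  moves=[
    [[-2,0,0,0,0,0,30],[-2,0,0,0,0,0,30],[-2,0,0,0,0,0,30],[0,0,0,0,0,0,30]],
  ],
)

```text
time: 23.5
tool_pos: [0.5656, -0.0223, 0.0743]
tool_rot: [0.0, 0.757, 0.654, 0.0]
contact_force: [0.3, -1.3, -1.0]
gripper_width: 0.481
grasp_force: 60.7
```

Call:
servo_tool(
  moves=[
    [[-2,0,0,0,0,0,30],[-2,0,0,0,0,0,30],[-2,0,0,0,0,0,30],[-2,0,0,0,0,0,30],[0,0,0,0,0,0,30]],
  ],
)

```text
time: 24.12
tool_pos: [0.5645, -0.0302, 0.0743]
tool_rot: [-0.0, 0.757, 0.654, -0.0]
contact_force: [-0.6, -0.3, -1.5]
gripper_width: 0.484
grasp_force: 60.7
```

Call:
servo_tool(
  moves=[
    [[-2,0,0,0,0,0,30],[-2,0,0,0,0,0,30],[-2,0,0,0,0,0,30],[0,0,0,0,0,0,30]],
  ],
)

```text
time: 24.62
tool_pos: [0.5636, -0.0361, 0.0743]
tool_rot: [0.0, 0.757, 0.654, -0.0]
contact_force: [-1.2, 0.1, -1.6]
gripper_width: 0.484
grasp_force: 60.7
```

Call:
servo_tool(
  moves=[
    [[-2,0,0,0,0,0,30],[-2,0,0,0,0,0,30],[-2,0,0,0,0,0,30],[0,0,0,0,0,0,30]],
  ],
)

```text
time: 25.12
tool_pos: [0.5627, -0.0417, 0.0742]
tool_rot: [-0.0, 0.757, 0.654, 0.0]
contact_force: [-0.3, 2.6, -1.1]
gripper_width: 0.489
grasp_force: 60.7
```

Call:
servo_tool(
  moves=[
    [[-1.5,0,0,0,0,0,30],[-1.5,0,0,0,0,0,30],[0,0,0,0,0,0,30]],
  ],
)

```text
time: 25.5
tool_pos: [0.5621, -0.0453, 0.0742]
tool_rot: [0.0, 0.757, 0.654, -0.0]
contact_force: [-1.0, 0.7, -2.0]
gripper_width: 0.48
grasp_force: 60.7
```

Call:
servo_tool(
  moves=[
    [[-1,0,0,0,0,0,30],[-1,0,0,0,0,0,30],[0,0,0,0,0,0,30]],
  ],
)

```text
time: 25.88
tool_pos: [0.5619, -0.0467, 0.0742]
tool_rot: [-0.0, 0.757, 0.654, 0.0]
contact_force: [-0.2, 1.6, -0.8]
gripper_width: 0.484
grasp_force: 60.7
```

Call:
servo_tool(
  moves=[
    [[-1,0,0,0,0,0,30],[-1,0,0,0,0,0,30],[0,0,0,0,0,0,30]],
  ],
)

```text
time: 26.25
tool_pos: [0.5619, -0.0469, 0.0744]
tool_rot: [-0.001, 0.757, 0.654, 0.002]
contact_force: [-0.4, 8.3, -0.7]
gripper_width: 0.483
grasp_force: 60.8
```

The tool has stopped at 8 N, so the body should be against the mouth. I'll check with a picture.

Run:
```python
from h import *
t=grab('top'); e=grab('side')
b=t['image'][150:230,310:406];c=e['image'][85:205,240:384]
f=lambda x:cv2.resize(x,(384,320),interpolation=cv2.INTER_CUBIC)
cv2.imwrite('pics/w6.png',cv2.convertScaleAbs(np.hstack([f(b),f(c)]),alpha=1.3))
S=cv2.cvtColor(t['image'],cv2.COLOR_BGR2HSV)[172:190,330:372,1]
print('edges of sat<60 per col',[(330+i,int(172+np.where(S[:,i]<60)[0].min()),int(172+np.where(S[:,i]<60)[0].max())) for i in range(42) if (S[:,i]<60).any()])
```

```text
edges of sat<60 per col [(330, 184, 189), (331, 184, 188), (332, 183, 186), (333, 183, 186), (334, 184, 185), (335, 183, 185), (336, 183, 186), (337, 183, 186), (338, 183, 186), (339, 183, 186), (340, 182, 186), (341, 182, 185), (342, 182, 186), (343, 182, 186), (344, 182, 186), (345, 182, 186), (346, 183, 186), (347, 183, 183), (355, 183, 183), (356, 180, 189), (357, 177, 188), (358, 176, 188), (359, 178, 187), (360, 178, 187), (361, 179, 187), (362, 179, 187), (363, 179, 187), (364, 179, 187), (365, 180, 188), (366, 179, 187), (367, 180, 184), (370, 172, 176), (371, 172, 176)]
```

View pics/w6.png

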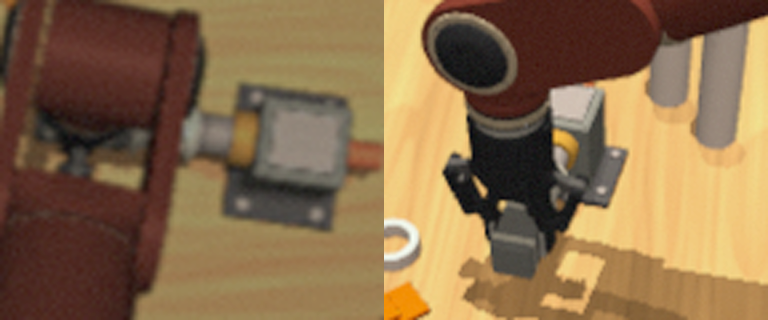

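The top crop shows the sleeve's rear flange back at column 357.5 with a long bare tube up to the ring at 368. That matches the start, so the sleeve has sprung forward. I'll seat the filter a little more firmly, then release.

Call:
servo_tool(
  moves=[
    [[-1,0,0,0,0,0,30],[-1,0,0,0,0,0,30],[0,0,0,0,0,0,30]],
  ],
)

```text
time: 26.72
tool_pos: [0.5619, -0.0469, 0.0745]
tool_rot: [-0.003, 0.757, 0.654, 0.003]
contact_force: [0.5, 15.6, -0.1]
gripper_width: 0.482
grasp_force: 60.8
```

Call:
servo_tool(
  moves=[
    [[1.7,0,0,0,0,0,30],[1.7,0,0,0,0,0,30],[0,0,0,0,0,0,30]],
  ],
)

```text
time: 27.1
tool_pos: [0.5619, -0.0468, 0.0743]
tool_rot: [-0.0, 0.756, 0.654, 0.0]
contact_force: [-0.9, 5.0, 0.1]
gripper_width: 0.488
grasp_force: 60.8
```

Call:
servo_tool(
  moves=[
    [[0,0,0,0,0,0,60],[0,0,0,0,0,0,75],[0,0,0,0,0,0,75],[0,0,0,0,0,0,75],[0,0,-15,0,0,0,75],[0,0,-30,0,0,0,75],[0,0,-40,0,0,0,75],[0,0,-40,0,0,0,75],[30,-40,0,0,0,0,75],[40,-40,0,0,0,0,75],[40,-40,0,0,0,0,75],[0,0,0,0,0,0,75]],
  ],
)

```text
time: 28.6
tool_pos: [0.4576, 0.0809, 0.2003]
tool_rot: [0.0, 0.755, 0.656, 0.001]
contact_force: [0.3, -0.4, 0.4]
gripper_width: 0.878
grasp_force: 0.0
```

Run:
```python
from h import *
t=grab('top'); e=grab('side')
b=t['image'][130:230,290:410];c=e['image'][85:205,230:374]
f=lambda x:cv2.resize(x,(384,320),interpolation=cv2.INTER_CUBIC)
cv2.imwrite('pics/w7.png',cv2.convertScaleAbs(np.hstack([f(b),f(c)]),alpha=1.3))
```

```text
(no output)
```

View pics/w7.png

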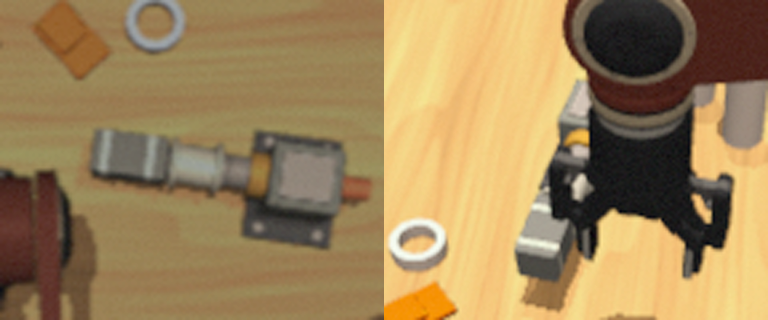

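The top crop shows the filter's body (130,155) tight against the sleeve's front (172,163). The sleeve is forward, with the bare tube at (238,172), and the filter holds level with nothing gripping it. I'll hand it in.

```bash
python3 -c "
from plant import manip
print(manip.job_done())"
```

```text
the job is handed in; nothing more can be done
None
```

The filter is plugged fully home in the coupler with the sleeve sprung forward and locked, and I handed the job in after about 29 s of the allowed 72 s. No result of the judging was shown.

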